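Put the mixed-up reagent bottles back into their own drip trays

TASK

The three amber reagent bottles have been put back in the wrong blue drip trays: put each into the tray of its own outline, the round bottle in the round tray, the square one in the square tray and the oblong one in the oblong tray with its long side along the tray's long side. Each tray holds only one bottle, so use the white tile as the spare spot, standing a bottle on the middle of it and letting go while you make room. Keep the bottles upright, set them down rather than dropping them, and do not disturb the spot plate, the small jar and the glass vial standing among them.

Things in the scene. Friction and masses are not known exactly. Their poses are not given: they have to be found in the camera images.
- round_bottle: Round amber glass dropper bottle, body 46 mm across, 68 mm high, shoulder up to 78 mm; the only one of the three with a rubber bulb (18 mm across) on its cap, 128 mm high in all; starts in the square tray. Round black cap 28 mm across, 84 to 106 mm above the base, on a 21 mm neck bare from 78 mm: grip the cap from above, fingers along any line. About 0.15 kg. Origin: centre of the underside, z up.
- square_bottle: Square amber glass bottle, 44 x 44 mm body 70 mm high, shoulder up to 78 mm, flat cap top at 106 mm; x and y along its sides; starts in the oblong tray. Round black cap 28 mm across, 84 to 106 mm above the base, on a 21 mm neck bare from 78 mm: grip the cap from above, fingers along any line. About 0.15 kg. Origin: centre of the underside, z up.
- oblong_bottle: Oblong amber glass bottle, body 60 mm (x) by 32 mm (y), 70 mm high, shoulder up to 78 mm, flat cap top at 106 mm; starts in the round tray. Round black cap 28 mm across, 84 to 106 mm above the base, on a 21 mm neck bare from 78 mm: grip the cap from above, fingers along any line. About 0.15 kg. Origin: centre of the underside, z up.
- round_tray: Round blue plastic drip tray, 78 mm across inside, 86 mm outside. Fixed to the table. Floor 4 mm thick, walls 4 mm thick, rim 10 mm above the table. Origin: centre of the underside (on the table), z up.
- square_tray: Square blue plastic drip tray, 66 x 66 mm inside, 74 mm outside; x and y along its sides; the square bottle has 11 mm to spare all round when set parallel to the sides. Fixed to the table. Floor 4 mm thick, walls 4 mm thick, rim 10 mm above the table. Origin: centre of the underside (on the table), z up.
- oblong_tray: Oblong blue plastic drip tray, 86 mm (x) by 54 mm (y) inside, 94 x 62 mm outside. Fixed to the table. Floor 4 mm thick, walls 4 mm thick, rim 10 mm above the table. Origin: centre of the underside (on the table), z up.
- tile: Bare white glazed tile, 90 x 90 mm and 8 mm thick, empty at the start: the spare spot. Fixed to the table; a bottle stands on its top face, 8 mm above the table. Origin: centre of the underside, z up.
- spot_plate: White ceramic spot plate 34 mm (x) by 100 mm (y), 9 mm high, three round wells with blue bottoms; loose, leave alone. Origin: centre of the underside.
- jar: Small closed jar with a label and a white cap, 38 mm in diameter, 46 mm high; loose, leave alone. Origin: centre of the underside.
- vial: Clear glass vial with a white cap, 26 mm in diameter, 42 mm high; loose, leave alone. Origin: centre of the underside.
Things that resemble listed ones, but are neither listed nor needed, are in the scene too. What is shaped like the round_bottle but purple, red or turquoise is not meant.

How it is judged:
On the way:
1. one of the bottles stands, released, on the white tile (within 30 mm of its middle) (((horizontal distance between round_bottle and tile below 0.03 m and z of round_bottle in the frame of tile between 0.005 and 0.011 m and angle between round_bottle's own z axis and vertical below 0.08 rad and contact force between the fingers and round_bottle below 0.1 N) or (horizontal distance between square_bottle and tile below 0.03 m and z of square_bottle in the frame of tile between 0.005 and 0.011 m and angle between square_bottle's own z axis and vertical below 0.08 rad and contact force between the fingers and square_bottle below 0.1 N) or (horizontal distance between oblong_bottle and tile below 0.03 m and z of oblong_bottle in the frame of tile between 0.005 and 0.011 m and angle between oblong_bottle's own z axis and vertical below 0.08 rad and contact force between the fingers and oblong_bottle below 0.1 N))), for 0.2 s.
At the end, for the whole second after the job is handed in: Each bottle stands upright and at rest on the floor of the tray of its own outline (round in round, square in square, oblong in oblong), its middle within 16 mm of the tray's middle, and the oblong bottle's long side within 20 degrees of the tray's long side (horizontal distance between round_bottle and round_tray below 0.016 m and z of round_bottle in the frame of round_tray between 0.001 and 0.007 m and angle between each of round_bottle, square_bottle, oblong_bottle's own z axis and vertical below 0.08 rad and linear speed of each of round_bottle, square_bottle, oblong_bottle below 0.02 m/s and angular speed of each of round_bottle, square_bottle, oblong_bottle below 0.1 rad/s and horizontal distance between square_bottle and square_tray below 0.016 m and z of square_bottle in the frame of square_tray between 0.001 and 0.007 m and horizontal distance between oblong_bottle and oblong_tray below 0.016 m and z of oblong_bottle in the frame of oblong_tray between 0.001 and 0.007 m and angle between the x axis of oblong_bottle and the x axis of oblong_tray, either way round below 0.35 rad); the robot touches nothing.
It fails at once if a bottle tips over (leans more than 30 degrees) (angle between any of round_bottle, square_bottle, oblong_bottle's own z axis and vertical above 0.52 rad).
It fails at once if a bottle is dropped (falls faster than 0.6 m/s out of the fingers) ((linear speed of round_bottle above 0.6 m/s and contact force between the fingers and round_bottle below 0.05 N) or (linear speed of square_bottle above 0.6 m/s and contact force between the fingers and square_bottle below 0.05 N) or (linear speed of oblong_bottle above 0.6 m/s and contact force between the fingers and oblong_bottle below 0.05 N)).
It fails at once if the spot plate, the jar or the vial is moved by more than 20 mm (distance of any of spot_plate, jar, vial from where it was at the start of the episode above 0.02 m).
It also fails if it takes over 112 s, if anything falls off the work surface, if the arm or the gripper's body presses on something with over 40 N, if the wrist force passes 120 N, or if a joint passes its speed limit or range.

ROBOT

A 6-joint arm with a two-finger parallel gripper is mounted at the origin on the work surface. World frame = base frame: x ahead of the robot, y to its left, z up, the work surface at z = 0. Lengths are in m, angles in rad, forces in N, time in s.
With the tool pointing down it reaches from about 0.375 to 0.9 m from the base axis. Payload 3.1 kg.
Tool frame: the origin (TCP) lies at the very end of the fingers, on their centre line; the grasp point (between the pads) lies 19 mm behind it (tcp_to_grasp is the distance from the TCP to the grasp point, in m); z points along the fingers, y is the direction in which the jaws open and shut (so a half turn about z gives the same grasp; the last joint's range is limited). The gripper opens to 85 mm and grips with 20 to 120 N. Pads are 22 mm wide; open, the fingers measure 114 mm over their backs; the gripper's body (76 mm by 85 mm) begins 54 mm behind the grasp point. The pads swing forward as they close: fully open they stand 13 mm farther back than shut.
Start: joints at [-1.464, 0.527, 1.433, -0, 1.181, -0.178], TCP at [0.176, -0.6, 0.231] pointing down, gripper open.
Joint ranges: [-3.08, 3.08], [-0.75, 2.2], [0.22, 2.44], [-1.43, 4.57], [0, 2.65], [-2.85, 2.85]. Speed limits (rad/s): [2.79, 2.79, 3.14, 3.14, 3.14, 3.14].

INTERFACE

Orientations are given as a unit quaternion [x, y, z, w].
In Python, from station import sense, snapshot, camera_info, sign_off, tcp_to_grasp gives the robot as it stands.
- The arm moves only by the shell command python3 -m inch 'ROWS' [FORCE]. ROWS is JSON, a list of rows, each a list of 3 entries, a list of its own where there are three numbers: the closure, from -1 (fully open) to 1 (shut), so that 0 is half open, then the shift along the tool's x, y, z normalised to -1 to 1, where 1 is 10 cm, then the turn, a rotation vector about the tool's x, y, z normalised to -1 to 1, where 1 is 360 degrees. In form: [[jaw, [dx, dy, dz], [ax, ay, az]], ...]. A call has 1 to 20 rows; each row is the pose to reach, as a shift and turn from the pose commanded when the call began, along the tool's axes at that moment, turning the shorter way round; what a row does not reach only later rows make up. A row lasts 1/10 s, in which the tool goes at most 50 mm and 8.59 degrees, less where a joint would pass 70% of its speed; a pose out of reach is approached as far as the arm can. A call with a number of a shift or a turn outside -1 to 1 is refused whole. A call with a gripper value outside its range is refused whole. The fingers move at their own pace and stop on an object; FORCE is the grip in N (left out, the last holds). Time passes only in rows, so rows that repeat a pose let the fingers close. It gives the time, the measured TCP pose, the force and the opening at its end, in the units of the state.
- sense(): the state, without advancing time (a new reading comes with each control period).
- snapshot(name): name is "scene" or "top" or "wrist"; returns (picture, depth): 384x512x3 uint8, blue, green, red; 384x512 float32, m along the optical axis (not along the pixel's ray), 0 where there is no reading.
- camera_info(name): a dict with "K" (3x3 intrinsics, pixels), "dist" ([k1, k2, p1, p2, k3] as OpenCV has them; the pictures are not rectified), "origin" and "orientation" of the camera in the world. Camera axes: x right, y down, z forward; pixel columns grow to the right and rows downward; lengths in m; the calibration is good to about 2 mm. A picture is of the moment at which its call begins: read the wrist's pose just before it. camera_info takes no time and is no camera call; for the wrist camera it gives the pose at the moment of the call.
- sign_off(): hands the job in, once; it reports no verdict.
The state is a dict: "t": time; "q": joint angles; "qd": joint speeds; "tau": joint torques, N m; "tcp_pos": TCP position; "tool_rot": TCP orientation; "force": force on the tool from outside, world axes, zero at the start; "ft_torque": the same for the moment, N m; "finger_gap": opening from 0.0 (shut) to 1.0 (fully open).
Only numpy, scipy, OpenCV 4.12 (cv2) and the standard library are available. Lean on these libraries where they do the work, as an engineer would, in place of code of your own. Each camera call takes 0.05 s, during which the arm holds its last target.

## Working session

There is one attempt and no reset: what is moved stays moved. The work goes in short steps, Python scripts to look and compute and a shell command to move; the robot and the scene stay as the last step left them, time stands still between calls to the robot, and variables do not carry over. Pictures are saved under pics/ and viewed, and the job is handed in when it is done.

```bash
ls; mkdir -p pics
python3 - <<'E'
from station import *
import cv2,json
print(sense())
print(tcp_to_grasp)
for n in ["scene","top"]:
    p,d=snapshot(n); cv2.imwrite(f"pics/{n}0.png",p); 
    import numpy as np; np.save(f"pics/{n}0.npy",d)
    print(camera_info(n))
print(camera_info("wrist"))
E
```

```text
pics
{'t': 0.0, 'q': array([-1.46353349e+00,  5.28472734e-01,  1.43390242e+00, -3.55341142e-05,
        1.18140486e+00, -1.78518874e-01]), 'qd': array([-0.00010308, -0.00071698, -0.0027106 , -0.00015418,  0.0020096 ,
        0.00024753]), 'tau': array([ 7.46372953e-04, -4.42344832e+01, -1.78022593e+01, -5.81347263e-05,
        8.45681468e-03,  3.10598864e-06]), 'tcp_pos': array([ 0.17612137, -0.59892171,  0.23032955]), 'tool_rot': array([ 9.89806905e-01,  1.42411708e-01,  2.25380761e-05, -1.09356766e-03]), 'force': array([ 0.2572867 ,  0.11779083, -0.36896843]), 'ft_torque': array([0.04293823, 0.00887179, 0.04169206]), 'finger_gap': 0.9976840829105713}
0.0187
{'K': array([[426.76595432,   0.        , 251.39335132],
       [  0.        , 426.76595432, 190.69404328],
       [  0.        ,   0.        ,   1.        ]]), 'dist': array([0.00911236, 0.        , 0.        , 0.        , 0.        ]), 'origin': array([ 1.35003722, -0.29215963,  0.67302298]), 'orientation': array([ 0.73236629,  0.50972009, -0.2509929 , -0.37527004])}
{'K': array([[424.42766756,   0.        , 254.78280947],
       [  0.        , 424.42766756, 197.87828016],
       [  0.        ,   0.        ,   1.        ]]), 'dist': array([-0.09175619,  0.        ,  0.        ,  0.        ,  0.        ]), 'origin': array([0.43613948, 0.01889162, 1.12186612]), 'orientation': array([ 0.7084755 , -0.70371922,  0.03863591, -0.03672852])}
{'K': array([[305.82898824,   0.        , 257.8978025 ],
       [  0.        , 305.82898824, 196.50051498],
       [  0.        ,   0.        ,   1.        ]]), 'dist': array([-0.06812438,  0.        ,  0.        ,  0.        ,  0.        ]), 'origin': array([ 0.25261676, -0.57718369,  0.37353892]), 'orientation': array([ 0.79053251, -0.59188682, -0.0948515 ,  0.12542543])}
```

View pics/scene0.png

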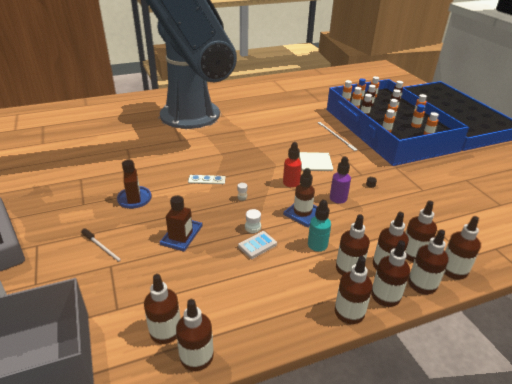

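View pics/top0.png

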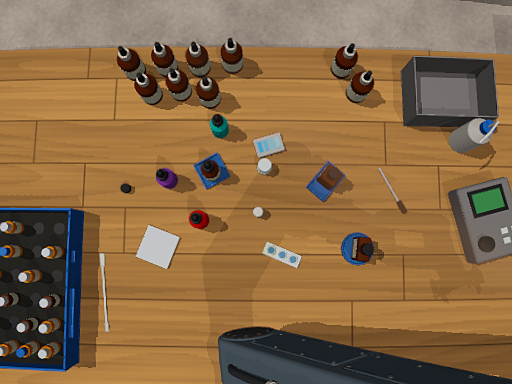

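The scene shows the amber oblong bottle in the round tray (scene 133,195; top 357,249), the square one in the oblong tray (scene 180,225; top 325,180), and the amber dropper bottle in the square tray (scene 304,200; top 211,171). The tile is at top (158,247). Other dropper bottles are red (199,218), purple (166,178) and turquoise (219,126). The amber ones with white labels along the table edge are not in any tray. I'll enlarge and measure.

```bash
cat > h.py <<'E'
import numpy as np, cv2
from scipy.spatial.transform import Rotation as R
from station import *
def cloud(name,d,info=None):
    c=info or camera_info(name)
    h,w=d.shape
    u,v=np.meshgrid(np.arange(w),np.arange(h))
    uv=np.stack([u,v],-1).reshape(-1,1,2).astype(np.float64)
    n=cv2.undistortPoints(uv,c["K"],c["dist"]).reshape(h,w,2)
    P=np.dstack([n[...,0]*d,n[...,1]*d,d])
    W=P@R.from_quat(c["orientation"]).as_matrix().T+c["origin"]
    W[d<=0]=np.nan
    return W
def plane(name,uv,z):
    c=camera_info(name)
    n=cv2.undistortPoints(np.array(uv,float).reshape(-1,1,2),c["K"],c["dist"]).reshape(-1,2)
    r=np.c_[n,np.ones(len(n))]@R.from_quat(c["orientation"]).as_matrix().T
    o=c["origin"]
    return o+r*((z-o[2])/r[:,2])[:,None]
E
python3 - <<'E'
from h import *
p=cv2.imread("pics/top0.png"); d=np.load("pics/top00.npy") if 0 else np.load("pics/top0.npy")
c=p[110:290,110:410]
cv2.imwrite("pics/topzoom.png",cv2.resize(c,None,fx=2.6,fy=2.6,interpolation=cv2.INTER_CUBIC))
s=cv2.imread("pics/scene0.png")[140:280,100:400]
cv2.imwrite("pics/scenezoom.png",cv2.resize(s,None,fx=2.6,fy=2.6,interpolation=cv2.INTER_CUBIC))
W=cloud("top",d)
print("table z", np.nanmedian(W[200:240,230:320,2]))
hsv=cv2.cvtColor(p,cv2.COLOR_BGR2HSV)
blue=((hsv[...,0]>98)&(hsv[...,0]<125)&(hsv[...,1]>120)&(hsv[...,2]>50)).astype(np.uint8)
n,l,st,ce=cv2.connectedComponentsWithStats(blue)
for i in range(1,n):
    if st[i,4]>30: print(i,st[i],ce[i])
for nm,(u,v) in dict(obl=(365,247),sq=(333,172),rnd=(211,166),tile=(158,247),jar=(265,166),vial=(258,212),plate=(282,254),red=(199,218),purp=(166,178),turq=(219,126)).items():
    q=W[v-3:v+4,u-3:u+4].reshape(-1,3); q=q[~np.isnan(q[:,0])]
    print(nm,W[v,u].round(3),q[np.argmax(q[:,2])].round(3))
E
```

```text
table z 0.0007822829336779913
1 [480 119  14  15 125] [485.68 125.96]
9 [194 153  36  36 401] [212.72817955 170.75561097]
12 [306 172  26  30 277] [318.1732852  189.05054152]
15 [   0  208   84  163 2955] [ 64.90896785 292.75059222]
16 [341 233  27  32 337] [350.45400593 247.78338279]
18 [  0 247  10  10  74] [  4.08108108 251.2027027 ]
25 [ 16 347  12  11  88] [ 21.29545455 351.96590909]
obl [ 0.428 -0.248  0.108] [ 0.435 -0.249  0.114]
sq [ 0.608 -0.172  0.113] [ 0.608 -0.172  0.113]
rnd [0.621 0.123 0.111] [0.624 0.128 0.133]
tile [0.424 0.269 0.008] [0.432 0.268 0.012]
jar [ 0.634 -0.009  0.044] [ 0.635 -0.014  0.052]
vial [0.515 0.008 0.044] [0.518 0.003 0.046]
plate [ 0.409 -0.056  0.007] [ 0.404 -0.053  0.013]
red [0.495 0.149 0.111] [0.496 0.154 0.128]
purp [0.593 0.234 0.096] [0.598 0.238 0.113]
turq [0.727 0.107 0.09 ] [0.728 0.103 0.111]
```

View pics/topzoom.png

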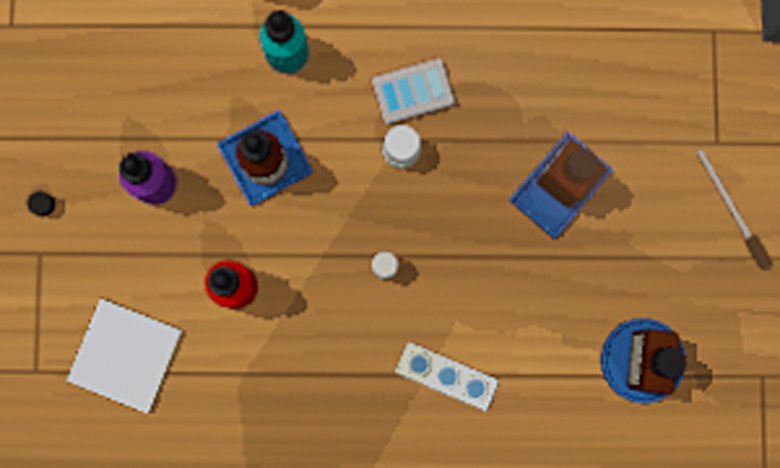

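View pics/scenezoom.png

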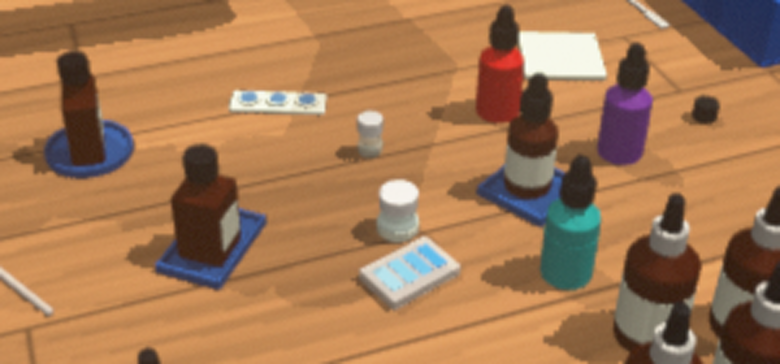

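Confirmed in the crops: the only amber dropper bottle in a tray is at top-zoom (262,155), in the square tray. The purple, red and turquoise ones, and the ones with white collars on the table edge, are decoys. The oblong bottle is at (660,362) in the round tray and the square one at (575,172) in the oblong tray.

Run:
```python
from h import *
z2o=lambda a:[((x+.5)/2.6-.5+110,(y+.5)/2.6-.5+110) for x,y in a]
sq=plane("top",z2o([(281,112),(219,147),(255,204),(313,167)]),.01)
ob=plane("top",z2o([(568,133),(511,200),(557,238),(612,170)]),.01)
ti=plane("top",z2o([(101,298),(183,331),(151,412),(67,380)]),.008)
def info(n,c):
    e=np.diff(np.vstack([c,c[:1]]),axis=0)[:,:2]
    print(n,c.mean(0).round(4),"edges",np.linalg.norm(e,axis=1).round(3),"ang",np.degrees(np.arctan2(e[:,1],e[:,0])).round(1))
info("sq",sq);info("ob",ob);info("ti",ti)
print("rt",plane("top",z2o([(643,360)]),.01).round(4))
print("caps rnd bulb",plane("top",z2o([(258,142)]),.132).round(4),"sq",plane("top",z2o([(583,165)]),.11),"ob",plane("top",z2o([(667,362)]),.11))
for n in ["top","scene"]:
  d=np.load(f"pics/{n}0.npy");W=cloud(n,d)
  for nm,c in dict(obl=(.433,-.245),sq=(.605,-.172),rnd=(.61,.12)).items():
    m=(np.hypot(W[...,0]-c[0],W[...,1]-c[1])<.07)
    for lo,hi in [(.014,.065),(.066,.085),(.1,.118)]:
        q=W[m&(W[...,2]>lo)&(W[...,2]<hi)]
        if len(q)<4: continue
        r=cv2.minAreaRect((q[:,:2]*1000).astype(np.float32))
        print(n,nm,lo,len(q),"mean",q[:,:2].mean(0).round(4),"rect",np.round(r[0],1),np.round(r[1],1),round(r[2],1))
```

```text
sq [0.6283 0.1294 0.01  ] edges [0.073 0.07  0.07  0.066] ang [ 120.3 -147.   -56.7   30.6]
ob [ 0.6019 -0.1722  0.01  ] edges [0.092 0.061 0.091 0.059] ang [ 139.7 -129.6  -39.2   49.7]
ti [0.426  0.2694 0.008 ] edges [0.09  0.087 0.092 0.089] ang [-111.1  159.4   70.3  -21.3]
rt [[ 0.4245 -0.2525  0.01  ]]
caps rnd bulb [[0.6213 0.1257 0.132 ]] sq [[ 0.60602091 -0.17482098  0.11      ]] ob [[ 0.42373189 -0.25036202  0.11      ]]
top obl 0.014 115 mean [ 0.4235 -0.2398] rect [ 421.4 -253.3] [75.2 47.7] 6.4
top obl 0.066 205 mean [ 0.4238 -0.2506] rect [ 423.5 -254.1] [31.1 60. ] 83.6
top obl 0.1 115 mean [ 0.4235 -0.2527] rect [ 423.4 -252.7] [26.7 26.9] 18.6
top sq 0.014 85 mean [ 0.5964 -0.1611] rect [ 604.2 -169.3] [58.2 88.7] 50.5
top sq 0.066 185 mean [ 0.6048 -0.1701] rect [ 608.7 -174.3] [44.2 44.3] 50.5
top sq 0.1 112 mean [ 0.6082 -0.1739] rect [ 608.2 -174. ] [26.9 26.8] 1.0
top rnd 0.014 71 mean [0.6105 0.1238] rect [626.1 132.7] [48.3 84.4] 85.2
top rnd 0.066 137 mean [0.6173 0.1287] rect [622.5 131.1] [42.2 43.7] 41.0
top rnd 0.1 66 mean [0.6208 0.1301] rect [623.  132.1] [27.  26.3] 61.0
scene obl 0.014 251 mean [ 0.4511 -0.2568] rect [ 435.7 -246.5] [29.6 65.6] 49.9
scene obl 0.066 157 mean [ 0.4386 -0.2556] rect [ 426.6 -254.8] [29.4 61.6] 82.4
scene obl 0.1 91 mean [ 0.4283 -0.2556] rect [ 424.6 -255.1] [31.  26.8] 14.4
scene sq 0.014 434 mean [ 0.6249 -0.179 ] rect [ 623.6 -173.9] [32.3 59.2] 6.6
scene sq 0.066 243 mean [ 0.6184 -0.1771] rect [ 610.  -176.6] [44.4 43.7] 54.1
scene sq 0.1 122 mean [ 0.6123 -0.1763] rect [ 610.4 -175.8] [28.2 26.9] 33.2
scene rnd 0.014 316 mean [0.6382 0.1216] rect [635.2 123.8] [46.  26.1] 62.9
scene rnd 0.066 172 mean [0.6324 0.125 ] rect [628.1 128.5] [43.7 38.2] 63.4
scene rnd 0.1 91 mean [0.629  0.1266] rect [627.7 127.3] [28.3 20.8] 58.8
```

Measurements from the top and scene depth agree to within about 5 mm. First I turn the tool so its axes line up with the world: x along +x, y along −y, z down.

```bash
python3 -m inch '[[-0.4,[0,0,0],[0,0,0.02]],[-0.4,[0,0,0],[0,0,0.0455]],[-0.4,[0,0,0],[0,0,0.0455]]]' 40; python3 -c "
from h import *
s=sense();print(s['tcp_pos'],R.from_quat(s['tool_rot']).as_matrix().round(4),s['q'])"
```

```text
t: 0.4
tcp_pos: [0.1762, -0.5992, 0.2308]
tool_rot: [1.0, -0.0, -0.0, -0.001]
force: [-0.3, -0.5, 0.2]
finger_gap: 0.7
[ 0.17617628 -0.59922586  0.23075913] [[ 1.0e+00 -4.0e-04 -1.0e-04]
 [-4.0e-04 -1.0e+00  1.2e-03]
 [-1.0e-04 -1.2e-03 -1.0e+00]] [-1.46351991e+00  5.28041400e-01  1.43338521e+00  1.43383678e-05
  1.18138560e+00  1.07706903e-01]
```

```bash
python3 -m inch '[[-0.4,[0.07,-0.1,0],[0,0,0]],[-0.4,[0.2,-0.33,-0.05],[0,0,0]],[-0.4,[0.36,-0.6,-0.1],[0,0,0]],[-0.4,[0.55,-0.9,-0.1],[0,0,0]]]' >/dev/null
python3 -m inch '[[-0.4,[0.19,-0.3,0],[0,0,0]],[-0.4,[0.38,-0.6,0],[0,0,0]],[-0.4,[0.57,-0.9,0],[0,0,0]]]' >/dev/null
python3 -m inch '[[-0.4,[0.19,-0.3,0],[0,0,0]],[-0.4,[0.38,-0.6,0],[0,0,0]],[-0.4,[0.57,-0.9,0],[0,0,0]]]' >/dev/null
python3 -m inch '[[-0.4,[0.19,-0.3,0],[0,0,0]],[-0.4,[0.38,-0.6,0],[0,0,0]],[-0.4,[0.57,-0.9,0],[0,0,0]]]'
python3 -m inch '[[-0.4,[0.19,-0.3,0],[0,0,0]],[-0.4,[0.38,-0.6,0],[0,0,0]],[-0.4,[0.57,-0.9,0],[0,0,0]]]' >/dev/null
python3 -m inch '[[-0.4,[0.19,-0.3,0],[0,0,0]],[-0.4,[0.38,-0.6,0],[0,0,0]],[-0.4,[0.57,-0.9,0],[0,0,0]]]'
```

```text
t: 1.7
tcp_pos: [0.4026, -0.2373, 0.2414]
tool_rot: [1.0, 0.001, -0.0, -0.0]
force: [0.1, -0.5, 0.1]
finger_gap: 0.695
t: 2.3
tcp_pos: [0.5162, -0.0574, 0.2413]
tool_rot: [1.0, 0.002, -0.0, -0.0]
force: [0.5, -1.6, 0.1]
finger_gap: 0.699
```

```bash
python3 -m inch '[[-0.4,[0.19,-0.3,0],[0,0,0]],[-0.4,[0.38,-0.6,0],[0,0,0]],[-0.4,[0.54,-0.93,0],[0,0,0]]]' >/dev/null
python3 -m inch '[[-0.4,[0.19,-0.3,0],[0,0,0]],[-0.4,[0.4,-0.7,0],[0,0,0]],[-0.4,[0.54,-0.93,0],[0,0,0]],[-0.4,[0.54,-0.93,0],[0,0,0]],[-0.4,[0.54,-0.93,0],[0,0,0]],[-0.4,[0.54,-0.93,0],[0,0,0]]]'
cat > look.py <<'E'
import sys
from h import *
n=sys.argv[1]
i=camera_info("wrist"); p,d=snapshot("wrist")
cv2.imwrite(f"pics/w{n}.png",p); np.save(f"pics/w{n}.npy",d)
W=cloud("wrist",d,i); np.save(f"pics/w{n}W.npy",W)
s=sense(); print(s['tcp_pos'].round(4),i['origin'].round(3))
E
cat > rects.py <<'E'
# minAreaRect of points near (x,y) within r in height bands
import sys
from h import *
def rects(W,x,y,r,bands):
    m=np.hypot(W[...,0]-x,W[...,1]-y)<r
    for lo,hi in bands:
        q=W[m&(W[...,2]>lo)&(W[...,2]<hi)]
        if len(q)<5: print(lo,hi,len(q)); continue
        b=cv2.minAreaRect((q[:,:2]*1000).astype(np.float32))
        print(lo,hi,len(q),"mean",q.mean(0).round(4),"rect",np.round(b[0],1),np.round(b[1],1),round(b[2],1))
def bluerect(W,p,x,y,r=.075):
    h=cv2.cvtColor(p,cv2.COLOR_BGR2HSV)
    m=(h[...,0]>98)&(h[...,0]<125)&(h[...,1]>120)&(h[...,2]>50)&(np.hypot(W[...,0]-x,W[...,1]-y)<r)
    m&=(W[...,2]<.02)
    q=W[m]; b=cv2.minAreaRect((q[:,:2]*1000).astype(np.float32)); print("blue",len(q),np.round(b[0],1),np.round(b[1],1),round(b[2],1), "circ",cv2.minEnclosingCircle((q[:,:2]*1000).astype(np.float32)))
E
python3 look.py 1
python3 - <<'E'
from rects import *
W=np.load("pics/w1W.npy");p=cv2.imread("pics/w1.png")
rects(W,.625,.13,.06,[(.066,.085),(.095,.112),(.115,.14)])
bluerect(W,p,.628,.13)
E
```

```text
t: 3.2
tcp_pos: [0.6232, 0.1259, 0.2411]
tool_rot: [1.0, 0.0, -0.001, 0.0]
force: [-0.5, 0.1, -0.5]
finger_gap: 0.702
[0.6234 0.1255 0.2412] [0.703 0.126 0.384]
0.066 0.085 721 mean [0.6331 0.1302 0.0755] rect [627.4 130.6] [38.3 44.5] 0.5
0.095 0.112 416 mean [0.6287 0.1305 0.1084] rect [623.8 131. ] [27.8 28.4] 54.4
0.115 0.14 331 mean [0.6261 0.1307 0.1272] rect [624.1 130.8] [17.1 16.6] 54.3
blue 1734 [630.2 130.9] [72.1 72.1] 29.1 circ ((630.5707397460938, 130.65455627441406), 49.033546447753906)
```

View pics/w1.png

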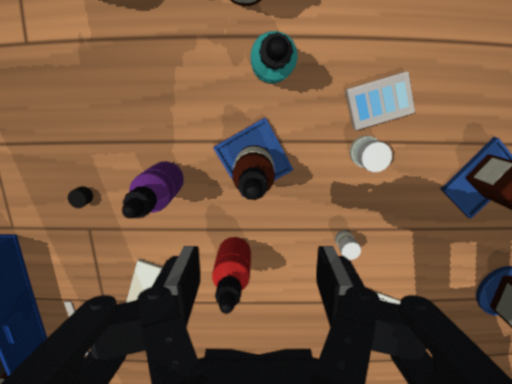

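Wrist view: the amber dropper bottle stands in the square tray at pixel (255,170) with nothing in the fingers' way. Descending.

```bash
python3 -m inch '[[-0.4,[0.01,-0.05,0.1],[0,0,0]],[-0.4,[0.01,-0.05,0.3],[0,0,0]],[-0.4,[0.01,-0.05,0.55],[0,0,0]],[-0.4,[0.01,-0.05,0.8],[0,0,0]],[-0.4,[0.01,-0.05,0.9],[0,0,0]],[-0.4,[0.01,-0.05,0.9],[0,0,0]]]'
python3 -m inch '[[-0.4,[0,0,0.2],[0,0,0]],[-0.4,[0,0,0.4],[0,0,0]],[-0.4,[0,0,0.55],[0,0,0]],[-0.4,[0,0,0.66],[0,0,0]],[-0.4,[0,0,0.66],[0,0,0]],[-0.4,[0,0,0.66],[0,0,0]]]'
python3 look.py 2
```

```text
t: 3.85
tcp_pos: [0.6238, 0.1309, 0.1493]
tool_rot: [1.0, -0.0, -0.002, 0.0]
force: [-0.2, -0.2, -0.7]
finger_gap: 0.698
t: 4.45
tcp_pos: [0.6258, 0.1314, 0.0857]
tool_rot: [1.0, -0.0, 0.0, -0.0]
force: [-0.3, -0.8, -0.3]
finger_gap: 0.698
[0.626  0.1314 0.0862] [0.705 0.131 0.229]
```

View pics/w2.png

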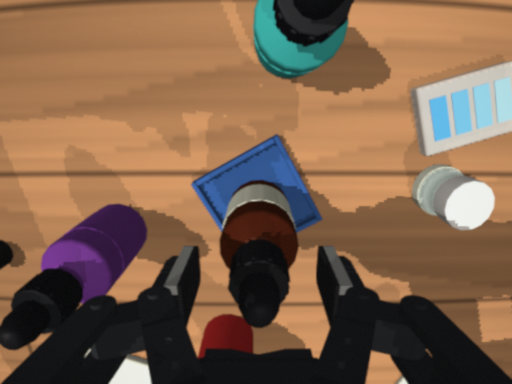

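```bash
python3 -m inch '[[-0.4,[-0.01,0,0.03],[0,0,0]],[-0.4,[-0.01,0,0.03],[0,0,0]],[0.5,[-0.01,0,0.03],[0,0,0]],[1,[-0.01,0,0.03],[0,0,0]],[1,[-0.01,0,0.03],[0,0,0]],[1,[-0.01,0,0.03],[0,0,0]],[1,[-0.01,0,0.03],[0,0,0]],[1,[-0.01,0,0.03],[0,0,0]],[1,[-0.01,0,0.03],[0,0,0]],[1,[-0.01,0,0.03],[0,0,0]]]' 40
python3 -m inch '[[1,[0,0,-0.02],[0,0,0]],[1,[0,0,-0.1],[0,0,0]],[1,[0,0,-0.2],[0,0,0]],[1,[0,0,-0.3],[0,0,0]],[1,[0,0,-0.3],[0,0,0]]]'
python3 look.py 3
```

```text
t: 5.5
tcp_pos: [0.6246, 0.1313, 0.0827]
tool_rot: [1.0, -0.0, 0.0, 0.0]
force: [0.1, -0.6, 4.4]
finger_gap: 0.316
t: 6.0
tcp_pos: [0.6257, 0.1315, 0.1145]
tool_rot: [1.0, -0.0, 0.002, -0.0]
force: [0.4, 0.6, -1.1]
finger_gap: 0.311
[0.6251 0.1314 0.1136] [0.705 0.131 0.258]
```

View pics/w3.png

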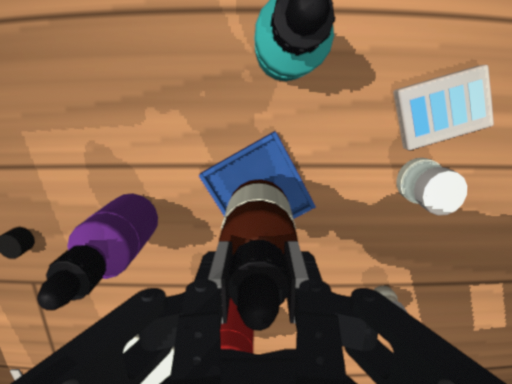

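Held and upright. Lifting and carrying to the tile at (0.426, 0.269).

```bash
python3 -m inch '[[1,[0,0,-0.1],[0,0,0]],[1,[0,0,-0.3],[0,0,0]],[1,[0,0,-0.5],[0,0,0]],[1,[0,0,-0.7],[0,0,0]],[1,[0,0,-0.9],[0,0,0]],[1,[0,0,-1],[0,0,0]]]' >/dev/null
python3 -m inch '[[1,[-0.1,-0.05,-0.15],[0,0,0]],[1,[-0.25,-0.15,-0.25],[0,0,0]],[1,[-0.4,-0.26,-0.3],[0,0,0]],[1,[-0.55,-0.38,-0.3],[0,0,0]],[1,[-0.75,-0.52,-0.3],[0,0,0]],[1,[-1,-0.69,-0.3],[0,0,0]]]' 
python3 -m inch '[[1,[-0.2,-0.14,0],[0,0,0]],[1,[-0.4,-0.28,0],[0,0,0]],[1,[-0.6,-0.42,0],[0,0,0]],[1,[-0.8,-0.56,0],[0,0,0]],[1,[-0.93,-0.65,0],[0,0,0]],[1,[-0.99,-0.69,0],[0,0,0]],[1,[-0.99,-0.69,0],[0,0,0]],[1,[-0.99,-0.69,0],[0,0,0]]]' 
python3 look.py 4;python3 - <<'E'
from h import *
p,d=snapshot("top");cv2.imwrite("pics/top4.png",p);np.save("pics/top4.npy",d)
W=np.load("pics/w4W.npy");p=cv2.imread("pics/w4.png")
h=cv2.cvtColor(p,cv2.COLOR_BGR2HSV)
m=(np.hypot(W[...,0]-.426,W[...,1]-.269)<.075)&(abs(W[...,2]-.008)<.006)&(h[...,1]<50)&(h[...,2]>150)
b=cv2.minAreaRect((W[m][:,:2]*1000).astype(np.float32));print(m.sum(),b)
E
```

```text
t: 7.25
tcp_pos: [0.5222, 0.2014, 0.2416]
tool_rot: [1.0, 0.0, -0.001, 0.0]
force: [0.6, 0.8, -1.7]
finger_gap: 0.318
t: 8.05
tcp_pos: [0.426, 0.2693, 0.2424]
tool_rot: [1.0, 0.0, 0.001, 0.0]
force: [0.7, 0.2, -1.5]
finger_gap: 0.316
[0.4262 0.2691 0.2424] [0.505 0.269 0.386]
4180 ((427.0504150390625, 270.4169921875), (89.89960479736328, 89.33010864257812), 69.064208984375)
```

View pics/w4.png

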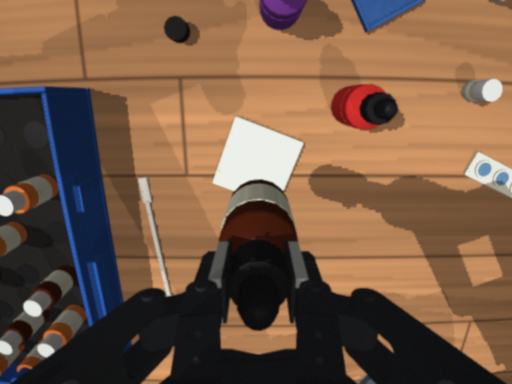

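```bash
python3 -m inch '[[1,[0.01,-0.01,0.1],[0,0,0]],[1,[0.01,-0.01,0.3],[0,0,0]],[1,[0.01,-0.01,0.5],[0,0,0]],[1,[0.01,-0.01,0.7],[0,0,0]],[1,[0.01,-0.01,0.87],[0,0,0]],[1,[0.01,-0.01,1],[0,0,0]]]' >/dev/null
python3 -m inch '[[1,[0,0,0.12],[0,0,0]],[1,[0,0,0.25],[0,0,0]],[1,[0,0,0.35],[0,0,0]],[1,[0,0,0.43],[0,0,0]],[1,[0,0,0.48],[0,0,0]],[1,[0,0,0.52],[0,0,0]],[1,[0,0,0.53],[0,0,0]],[1,[0,0,0.53],[0,0,0]]]'
```

```text
t: 9.55
tcp_pos: [0.4264, 0.2704, 0.0894]
tool_rot: [1.0, -0.0, 0.0, -0.0]
force: [0.4, -0.3, -0.1]
finger_gap: 0.315
```

```bash
python3 -m inch '[[1,[0,0,0.01],[0,0,0]],[1,[0,0,0.02],[0,0,0]],[1,[0,0,0.02],[0,0,0]]]'
python3 -m inch '[[1,[0,0,0.01],[0,0,0]],[1,[0,0,0.01],[0,0,0]],[1,[0,0,0.01],[0,0,0]]]'
```

```text
t: 9.85
tcp_pos: [0.4264, 0.2704, 0.0874]
tool_rot: [1.0, -0.0, 0.0, -0.0]
force: [0.3, -1.1, -1.3]
finger_gap: 0.312
t: 10.15
tcp_pos: [0.4265, 0.2704, 0.0867]
tool_rot: [1.0, -0.0, 0.0, -0.0]
force: [0.3, -0.4, 3.2]
finger_gap: 0.314
```

```bash
python3 -m inch '[[0.2,[0,0,0],[0,0,0]],[0,[0,0,0],[0,0,0]],[-0.2,[0,0,0],[0,0,0]],[-0.4,[0,0,0],[0,0,0]],[-0.4,[0,0,0],[0,0,0]],[-0.4,[0,0,0],[0,0,0]],[-0.4,[0,0,-0.1],[0,0,0]],[-0.4,[0,0,-0.3],[0,0,0]],[-0.4,[0,0,-0.5],[0,0,0]],[-0.4,[0,0,-0.8],[0,0,0]],[-0.4,[0,0,-1],[0,0,0]]]'
python3 -m inch '[[-0.4,[0,0,-0.3],[0,0,0]],[-0.4,[0,0,-0.5],[0,0,0]],[-0.4,[0,0,-0.57],[0,0,0]],[-0.4,[0,0,-0.57],[0,0,0]]]'
python3 look.py 5;python3 - <<'E'
from rects import *
W=np.load("pics/w5W.npy");p=cv2.imread("pics/w5.png")
rects(W,.427,.27,.06,[(.07,.089),(.1,.116),(.12,.14)])
E
```

```text
t: 11.25
tcp_pos: [0.4268, 0.2706, 0.1887]
tool_rot: [1.0, -0.0, 0.001, -0.0]
force: [1.1, 0.4, -0.6]
finger_gap: 0.7
t: 11.65
tcp_pos: [0.4267, 0.2705, 0.2445]
tool_rot: [1.0, 0.0, 0.001, -0.0]
force: [-0.3, 1.1, -1.2]
finger_gap: 0.707
[0.426  0.2703 0.2434] [0.506 0.27  0.388]
0.07 0.089 720 mean [0.4352 0.2701 0.0795] rect [429.5 270.1] [44.2 38.1] 89.9
0.1 0.116 417 mean [0.4308 0.2701 0.1125] rect [425.7 270.2] [27.8 28.3] 83.2
0.12 0.14 325 mean [0.4281 0.27   0.1314] rect [426.3 270.3] [16.2 17.6] 26.7
```

View pics/w5.png

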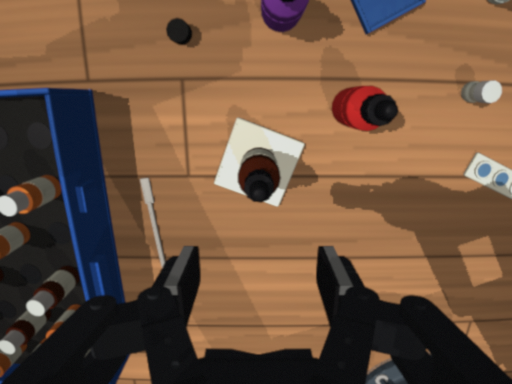

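The round bottle stands upright at the tile's middle (pixel 260,175). Next is the square bottle.

```bash
python3 -m inch '[[-0.4,[0.05,0.13,0],[0,0,0]],[-0.4,[0.16,0.37,0],[0,0,0]],[-0.4,[0.26,0.63,0],[0,0,0]],[-0.4,[0.37,0.89,0],[0,0,0]]]' >/dev/null
python3 -m inch '[[-0.4,[0.12,0.3,0],[0,0,0]],[-0.4,[0.25,0.6,0],[0,0,0]],[-0.4,[0.37,0.89,0],[0,0,0]]]' >/dev/null
python3 -m inch '[[-0.4,[0.12,0.3,0],[0,0,0]],[-0.4,[0.25,0.6,0],[0,0,0]],[-0.4,[0.37,0.89,0],[0,0,0]]]' >/dev/null
python3 -m inch '[[-0.4,[0.12,0.3,0],[0,0,0]],[-0.4,[0.25,0.6,0],[0,0,0]],[-0.4,[0.37,0.89,0],[0,0,0]]]' >/dev/null
python3 -m inch '[[-0.4,[0.12,0.3,0],[0,0,0]],[-0.4,[0.25,0.6,0],[0,0,0]],[-0.4,[0.33,0.8,0],[0,0,0]],[-0.4,[0.36,0.89,0],[0,0,0]],[-0.4,[0.36,0.89,0],[0,0,0]],[-0.4,[0.36,0.89,0],[0,0,0]]]'
python3 look.py 6;python3 - <<'E'
from rects import *
W=np.load("pics/w6W.npy");p=cv2.imread("pics/w6.png")
rects(W,.609,-.1745,.06,[(.066,.085),(.1,.116)])
rects(W,.424,-.253,.06,[(.066,.085),(.1,.116)])
bluerect(W,p,.603,-.172)
bluerect(W,p,.4245,-.2525)
E
```

```text
t: 13.6
tcp_pos: [0.6092, -0.174, 0.2423]
tool_rot: [1.0, -0.0, -0.001, -0.001]
force: [-0.5, -0.9, 0.9]
finger_gap: 0.7
[ 0.6093 -0.1735  0.2427] [ 0.689 -0.175  0.385]
0.066 0.085 931 mean [ 0.6178 -0.1752  0.0738] rect [ 609.1 -175.5] [44.2 43.9] 51.4
0.1 0.116 726 mean [ 0.6103 -0.1755  0.1099] rect [ 609.2 -175.6] [27.7 28.1] 68.8
0.066 0.085 438 mean [ 0.4321 -0.2454  0.0744] rect [ 426.3 -247.8] [16.9 59.3] 83.6
0.1 0.116 212 mean [ 0.43   -0.2469  0.1076] rect [ 427.8 -246.6] [11.7 27.1] 73.8
blue 1528 [ 604.6 -172.5] [60.7 92.6] 49.9 circ ((604.7117919921875, -172.3914794921875), 53.817745208740234)
blue 740 [ 433.  -230.8] [35.8 80.1] 73.4 circ ((429.28173828125, -243.36138916015625), 40.049861907958984)
```

View pics/w6.png

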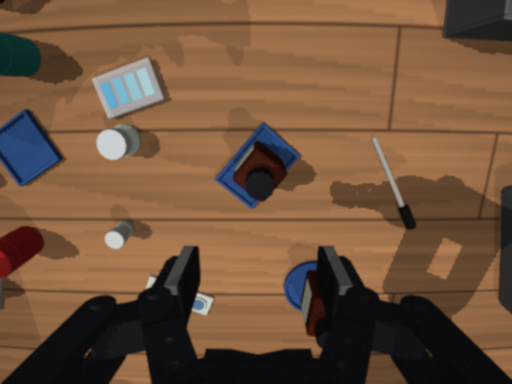

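```bash
python3 -m inch '[[-0.4,[0,0.02,0.1],[0,0,0]],[-0.4,[0,0.02,0.3],[0,0,0]],[-0.4,[0,0.02,0.55],[0,0,0]],[-0.4,[0,0.02,0.8],[0,0,0]],[-0.4,[0,0.02,1],[0,0,0]]]' >/dev/null
python3 -m inch '[[-0.4,[0,0,0.2],[0,0,0]],[-0.4,[0,0,0.4],[0,0,0]],[-0.4,[0,0,0.53],[0,0,0]],[-0.4,[0,0,0.6],[0,0,0]],[-0.4,[0,0,0.6],[0,0,0]],[-0.4,[0,0,0.6],[0,0,0]]]'
python3 look.py 7
```

```text
t: 14.75
tcp_pos: [0.6108, -0.1767, 0.0839]
tool_rot: [1.0, 0.0, 0.001, 0.0]
force: [-0.2, 0.4, -0.3]
finger_gap: 0.698
[ 0.611  -0.1769  0.0842] [ 0.69  -0.177  0.227]
```

View pics/w7.png

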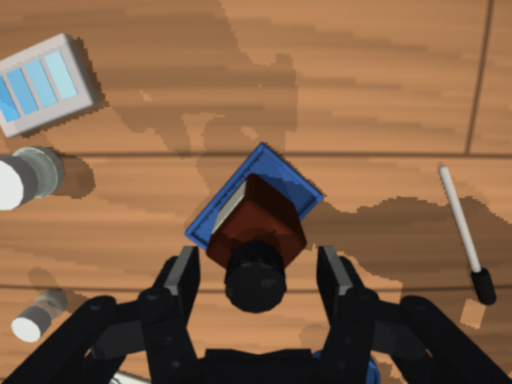

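The cap at (256,275) lies midway between the finger tips. Closing.

```bash
python3 -m inch '[[0,[-0.01,0,0.01],[0,0,0]],[0.5,[-0.01,0,0.01],[0,0,0]],[1,[-0.01,0,0.01],[0,0,0]],[1,[-0.01,0,0.01],[0,0,0]],[1,[-0.01,0,0.01],[0,0,0]],[1,[-0.01,0,0.01],[0,0,0]],[1,[-0.01,0,0.01],[0,0,0]],[1,[-0.01,0,0.01],[0,0,0]]]' 40
python3 -m inch '[[1,[0,0,-0.02],[0,0,0]],[1,[0,0,-0.1],[0,0,0]],[1,[0,0,-0.25],[0,0,0]],[1,[0,0,-0.45],[0,0,0]],[1,[0,0,-0.65],[0,0,0]],[1,[0,0,-0.85],[0,0,0]],[1,[0,0,-1],[0,0,0]]]'
python3 -m inch '[[1,[0,0,-0.2],[0,0,0]],[1,[0,0,-0.4],[0,0,0]],[1,[0,0,-0.5],[0,0,0]],[1,[0,0,-0.55],[0,0,0]],[1,[0,0,-0.55],[0,0,0]]]'
python3 look.py 8
```

```text
t: 15.6
tcp_pos: [0.6096, -0.1766, 0.083]
tool_rot: [1.0, -0.0, 0.0, 0.0]
force: [-0.1, 2.3, 5.8]
finger_gap: 0.309
t: 16.3
tcp_pos: [0.6098, -0.177, 0.1848]
tool_rot: [1.0, -0.0, 0.001, 0.001]
force: [-0.2, 0.4, -1.7]
finger_gap: 0.316
t: 16.8
tcp_pos: [0.6093, -0.1767, 0.2379]
tool_rot: [1.0, -0.0, 0.0, 0.0]
force: [-0.3, -0.2, -1.9]
finger_gap: 0.309
[ 0.6089 -0.1766  0.237 ] [ 0.689 -0.177  0.381]
```

View pics/w8.png

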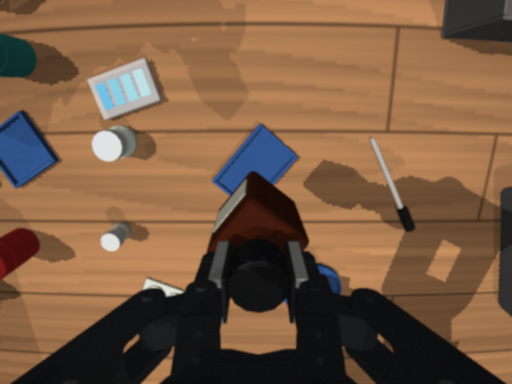

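```bash
python3 -m inch '[[1,[0,-0.08,0],[0,0,0]],[1,[0.01,-0.2,0],[0,0,0]],[1,[0.03,-0.36,0],[0,0,0]],[1,[0.04,-0.56,0],[0,0,0]],[1,[0.05,-0.77,0],[0,0,0]]]' >/dev/null
python3 -m inch '[[1,[0.01,-0.2,0],[0,0,0]],[1,[0.03,-0.4,0],[0,0,0]],[1,[0.04,-0.6,0],[0,0,0]],[1,[0.05,-0.77,0],[0,0,0]]]' >/dev/null
python3 -m inch '[[1,[0.01,-0.2,0],[0,0,0]],[1,[0.03,-0.4,0],[0,0,0]],[1,[0.04,-0.6,0],[0,0,0]],[1,[0.05,-0.77,0],[0,0,0]]]'
python3 -m inch '[[1,[0.01,-0.2,0],[0,0,0.01]],[1,[0.03,-0.38,0],[0,0,0.02]],[1,[0.04,-0.54,0],[0,0,0.03]],[1,[0.05,-0.66,0],[0,0,0.04]],[1,[0.05,-0.74,0],[0,0,0.05]],[1,[0.05,-0.77,0],[0,0,0.057]],[1,[0.05,-0.77,0],[0,0,0.057]],[1,[0.05,-0.77,0],[0,0,0.057]]]'
python3 look.py 9
python3 - <<'E'
from rects import *
W=np.load("pics/w8W.npy");p=cv2.imread("pics/w8.png")
bluerect(W,p,.603,-.172)
W=np.load("pics/w9W.npy");p=cv2.imread("pics/w9.png")
bluerect(W,p,.628,.13)
t=sense()['tcp_pos']
rects(W,t[0],t[1],.06,[(t[2]-.03,t[2]-.003)])
E
```

```text
t: 18.15
tcp_pos: [0.624, 0.0565, 0.2371]
tool_rot: [1.0, 0.0, -0.0, -0.0]
force: [-0.3, -0.6, -1.6]
finger_gap: 0.316
t: 18.95
tcp_pos: [0.6291, 0.1318, 0.2372]
tool_rot: [0.984, -0.177, -0.0, 0.0]
force: [-0.1, 0.4, -1.8]
finger_gap: 0.313
[0.6292 0.1315 0.2372] [0.704 0.104 0.38 ]
blue 2660 [ 604.3 -172.8] [60.5 92.1] 49.4 circ ((604.2030029296875, -172.4566192626953), 54.0286979675293)
blue 2746 [629.8 130.7] [72.7 72.6] 29.1 circ ((629.9714965820312, 130.82752990722656), 49.48871612548828)
0.20719107086729852 0.2341910708672985 3413 mean [0.642  0.1266 0.2254] rect [641.2 127.2] [57.6 32.3] 70.4
```

View pics/w9.png

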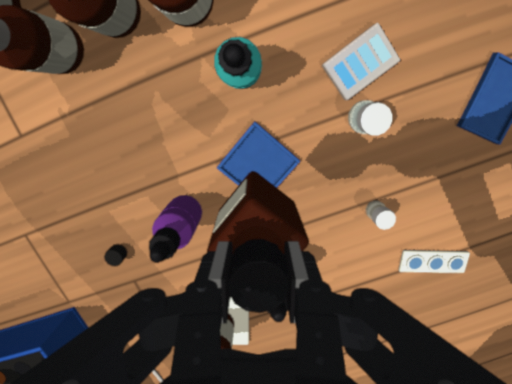

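```bash
python3 -m inch '[[1,[0,0,0.1],[0,0,0]],[1,[0,0,0.3],[0,0,0]],[1,[0,0,0.5],[0,0,0]],[1,[0,0,0.7],[0,0,0]],[1,[0,0,0.87],[0,0,0]],[1,[0,0,1],[0,0,0]]]' >/dev/null
python3 -m inch '[[1,[0,0,0.12],[0,0,0]],[1,[0,0,0.25],[0,0,0]],[1,[0,0,0.35],[0,0,0]],[1,[0,0,0.43],[0,0,0]],[1,[0,0,0.48],[0,0,0]],[1,[0,0,0.5],[0,0,0]],[1,[0,0,0.51],[0,0,0]],[1,[0,0,0.52],[0,0,0]],[1,[0,0,0.53],[0,0,0]],[1,[0,0,0.53],[0,0,0]]]'
```

```text
t: 20.6
tcp_pos: [0.6294, 0.1314, 0.0845]
tool_rot: [0.984, -0.178, 0.0, -0.0]
force: [0.3, 0.3, -2.1]
finger_gap: 0.316
```

```bash
python3 -m inch '[[1,[0,0,0.01],[0,0,0]],[1,[0,0,0.015],[0,0,0]],[1,[0,0,0.015],[0,0,0]]]'
python3 -m inch '[[1,[0,0,0.005],[0,0,0]],[1,[0,0,0.005],[0,0,0]]]'
```

```text
t: 20.9
tcp_pos: [0.6295, 0.1314, 0.0831]
tool_rot: [0.984, -0.178, 0.0, -0.0]
force: [-0.6, -0.1, -0.4]
finger_gap: 0.313
t: 21.1
tcp_pos: [0.6297, 0.1314, 0.083]
tool_rot: [0.984, -0.178, 0.001, -0.0]
force: [-1.0, 0.6, 2.4]
finger_gap: 0.316
```

```bash
python3 -m inch '[[0.2,[0,0,0],[0,0,0]],[0,[0,0,0],[0,0,0]],[-0.2,[0,0,0],[0,0,0]],[-0.4,[0,0,0],[0,0,0]],[-0.4,[0,0,0],[0,0,0]],[-0.4,[0,0,0],[0,0,0]],[-0.4,[0,0,-0.1],[0,0,0]],[-0.4,[0,0,-0.3],[0,0,0]],[-0.4,[0,0,-0.5],[0,0,0]],[-0.4,[0,0,-0.8],[0,0,0]],[-0.4,[0,0,-1],[0,0,0]]]'
python3 -m inch '[[-0.4,[0,0,-0.3],[0,0,-0.015]],[-0.4,[0,0,-0.5],[0,0,-0.03]],[-0.4,[0,0,-0.57],[0,0,-0.045]],[-0.4,[0,0,-0.57],[0,0,-0.057]],[-0.4,[0,0,-0.57],[0,0,-0.057]],[-0.4,[0,0,-0.57],[0,0,-0.057]]]'
python3 look.py 10;python3 - <<'E'
from rects import *
W=np.load("pics/w10W.npy");p=cv2.imread("pics/w10.png")
rects(W,.63,.13,.06,[(.066,.085),(.1,.116)])
bluerect(W,p,.63,.13)
E
```

```text
t: 22.2
tcp_pos: [0.6301, 0.1314, 0.1851]
tool_rot: [0.984, -0.178, 0.001, -0.0]
force: [1.3, 0.4, -0.2]
finger_gap: 0.702
t: 22.8
tcp_pos: [0.6291, 0.1314, 0.2396]
tool_rot: [1.0, -0.001, 0.0, -0.0]
force: [0.6, -0.7, 0.2]
finger_gap: 0.7
[0.6291 0.1314 0.2394] [0.709 0.131 0.383]
0.066 0.085 944 mean [0.6381 0.1322 0.0738] rect [629.6 132.7] [44.2 44. ] 30.5
0.1 0.116 739 mean [0.6308 0.1327 0.1098] rect [629.7 132.5] [28.3 28.1] 45.6
blue 1316 [630.1 131.2] [72.3 72.1] 28.9 circ ((630.4185791015625, 130.77972412109375), 49.771488189697266)
```

View pics/w10.png

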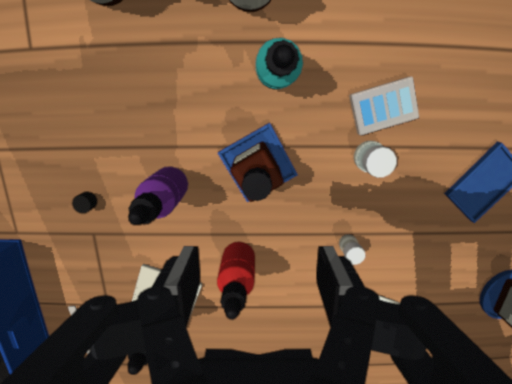

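The square bottle stands in the square tray (258,165), 1–2 mm off the middle and parallel to its sides. Next is the oblong bottle.

```bash
python3 -m inch '[[-0.4,[-0.07,0.13,0],[0,0,0]],[-0.4,[-0.2,0.37,0],[0,0,0]],[-0.4,[-0.35,0.66,0],[0,0,0]],[-0.4,[-0.51,0.96,0],[0,0,0]]]' >/dev/null
python3 -m inch '[[-0.4,[-0.16,0.3,0],[0,0,0]],[-0.4,[-0.33,0.62,0],[0,0,0]],[-0.4,[-0.51,0.96,0],[0,0,0]]]' >/dev/null
python3 -m inch '[[-0.4,[-0.16,0.3,0],[0,0,0]],[-0.4,[-0.33,0.62,0],[0,0,0]],[-0.4,[-0.51,0.96,0],[0,0,0]]]' >/dev/null
python3 -m inch '[[-0.4,[-0.16,0.3,0],[0,0,0]],[-0.4,[-0.33,0.62,0],[0,0,0]],[-0.4,[-0.45,0.85,0],[0,0,0]],[-0.4,[-0.51,0.96,0],[0,0,0]],[-0.4,[-0.51,0.96,0],[0,0,0]],[-0.4,[-0.51,0.96,0],[0,0,0]]]'
python3 look.py 11;python3 - <<'E'
from rects import *
W=np.load("pics/w11W.npy");p=cv2.imread("pics/w11.png")
rects(W,.424,-.253,.06,[(.066,.085),(.1,.116)])
bluerect(W,p,.424,-.253)
bluerect(W,p,.603,-.172)
E
```

```text
t: 24.45
tcp_pos: [0.4251, -0.252, 0.2392]
tool_rot: [1.0, -0.0, -0.0, -0.001]
force: [0.9, 0.6, -0.2]
finger_gap: 0.701
[ 0.4253 -0.2516  0.2392] [ 0.505 -0.253  0.382]
0.066 0.085 892 mean [ 0.4354 -0.255   0.0739] rect [ 424.8 -255. ] [32.  59.8] 83.3
0.1 0.116 745 mean [ 0.4259 -0.2549  0.1098] rect [ 424.9 -255.2] [27.8 27.8] 9.1
blue 1801 [ 428.9 -254.8] [81.7 76.2] 88.4 circ ((425.7004089355469, -254.7072296142578), 41.9339485168457)
blue 2794 [ 598.  -168.7] [61.6 77.9] 49.6 circ ((597.8327026367188, -169.0567169189453), 48.569000244140625)
```

View pics/w11.png

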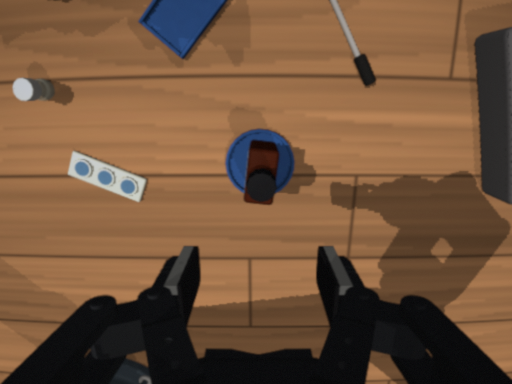

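```bash
python3 -m inch '[[-0.4,[0,0.03,0.1],[0,0,0]],[-0.4,[0,0.03,0.3],[0,0,0]],[-0.4,[0,0.03,0.55],[0,0,0]],[-0.4,[0,0.03,0.8],[0,0,0]],[-0.4,[0,0.03,1],[0,0,0]]]' >/dev/null
python3 -m inch '[[-0.4,[0,0,0.2],[0,0,0]],[-0.4,[0,0,0.4],[0,0,0]],[-0.4,[0,0,0.5],[0,0,0]],[-0.4,[0,0,0.56],[0,0,0]],[-0.4,[0,0,0.56],[0,0,0]],[-0.4,[0,0,0.56],[0,0,0]]]'
python3 look.py 12
```

```text
t: 25.6
tcp_pos: [0.4257, -0.2558, 0.0837]
tool_rot: [1.0, 0.0, 0.0, 0.0]
force: [-0.7, 0.4, 0.8]
finger_gap: 0.697
[ 0.4258 -0.256   0.084 ] [ 0.505 -0.256  0.227]
```

View pics/w12.png

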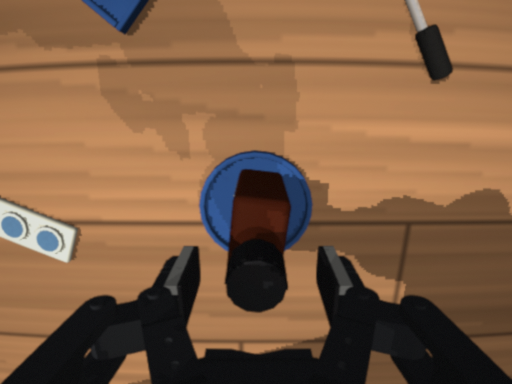

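The cap at (257,275) is centred between the fingers. Closing and lifting.

```bash
python3 -m inch '[[0,[-0.01,0.01,0.01],[0,0,0]],[0.5,[-0.01,0,0.01],[0,0,0]],[1,[-0.01,0,0.01],[0,0,0]],[1,[-0.01,0,0.01],[0,0,0]],[1,[-0.01,0,0.01],[0,0,0]],[1,[-0.01,0,0.01],[0,0,0]],[1,[-0.01,0,0.01],[0,0,0]],[1,[-0.01,0,0.01],[0,0,0]]]' 40
python3 -m inch '[[1,[0,0,-0.02],[0,0,0]],[1,[0,0,-0.1],[0,0,0]],[1,[0,0,-0.25],[0,0,0]],[1,[0,0,-0.45],[0,0,0]],[1,[0,0,-0.65],[0,0,0]],[1,[0,0,-0.85],[0,0,0]],[1,[0,0,-1],[0,0,0]]]' >/dev/null
python3 -m inch '[[1,[0,0,-0.2],[0,0,0]],[1,[0,0,-0.4],[0,0,0]],[1,[0,0,-0.5],[0,0,0]],[1,[0,0,-0.55],[0,0,0]],[1,[0,0,-0.55],[0,0,0]]]'
python3 look.py 13
python3 - <<'E'
from rects import *
W=np.load("pics/w13W.npy");p=cv2.imread("pics/w13.png")
bluerect(W,p,.425,-.253)
E
```

```text
t: 26.45
tcp_pos: [0.4244, -0.2557, 0.0829]
tool_rot: [1.0, -0.0, 0.0, 0.0]
force: [0.0, 1.8, 6.0]
finger_gap: 0.317
t: 27.65
tcp_pos: [0.4242, -0.2556, 0.2375]
tool_rot: [1.0, -0.0, 0.0, 0.0]
force: [0.1, 0.9, -1.8]
finger_gap: 0.319
[ 0.4239 -0.2554  0.2369] [ 0.504 -0.256  0.381]
blue 2429 [ 433.5 -253.5] [67.6 82.4] 8.2 circ ((425.8003234863281, -254.84228515625), 41.808631896972656)
```

View pics/w13.png

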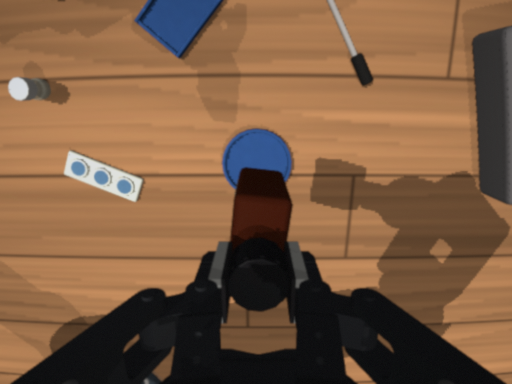

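```bash
python3 -m inch '[[1,[0.07,-0.03,0],[0,0,0]],[1,[0.2,-0.09,0],[0,0,0]],[1,[0.38,-0.17,0],[0,0,0]],[1,[0.56,-0.26,0],[0,0,0]],[1,[0.74,-0.34,0],[0,0,0]],[1,[0.9,-0.42,0],[0,0,0]]]' 
python3 -m inch '[[1,[0.18,-0.08,0],[0,0,0.01]],[1,[0.35,-0.16,0],[0,0,0.02]],[1,[0.5,-0.23,0],[0,0,0.03]],[1,[0.62,-0.29,0],[0,0,0.042]],[1,[0.72,-0.33,0],[0,0,0.055]],[1,[0.8,-0.37,0],[0,0,0.068]],[1,[0.86,-0.4,0],[0,0,0.08]],[1,[0.9,-0.42,0],[0,0,0.088]],[1,[0.9,-0.42,0],[0,0,0.0933]],[1,[0.9,-0.42,0],[0,0,0.0933]],[1,[0.9,-0.42,0],[0,0,0.0933]]]'
python3 look.py 14
python3 - <<'E'
from rects import *
W=np.load("pics/w14W.npy");p=cv2.imread("pics/w14.png")
bluerect(W,p,.604,-.172)
E
```

```text
t: 28.3
tcp_pos: [0.5159, -0.2125, 0.2366]
tool_rot: [1.0, 0.0, -0.0, -0.0]
force: [-0.4, -0.1, -2.2]
finger_gap: 0.314
t: 29.4
tcp_pos: [0.6045, -0.1711, 0.2368]
tool_rot: [0.958, -0.288, -0.0, -0.0]
force: [1.6, -0.3, -1.7]
finger_gap: 0.315
[ 0.6044 -0.1712  0.2369] [ 0.671 -0.216  0.38 ]
blue 2226 [ 604.7 -173.3] [59.9 91.9] 49.4 circ ((604.2418823242188, -173.0332489013672), 53.89332580566406)
```

View pics/w14.png

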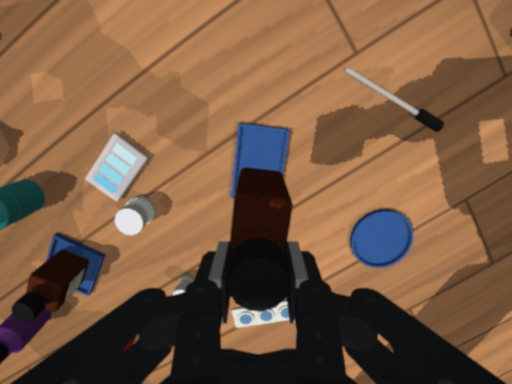

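```bash
python3 -m inch '[[1,[0.01,0.01,0.1],[0,0,0]],[1,[0.01,0.015,0.3],[0,0,0]],[1,[0.01,0.015,0.5],[0,0,0]],[1,[0.01,0.015,0.7],[0,0,0]],[1,[0.01,0.015,0.87],[0,0,0]],[1,[0.01,0.015,1],[0,0,0]]]' >/dev/null
python3 -m inch '[[1,[0,0,0.12],[0,0,0]],[1,[0,0,0.25],[0,0,0]],[1,[0,0,0.35],[0,0,0]],[1,[0,0,0.43],[0,0,0]],[1,[0,0,0.48],[0,0,0]],[1,[0,0,0.5],[0,0,0]],[1,[0,0,0.51],[0,0,0]],[1,[0,0,0.52],[0,0,0]],[1,[0,0,0.53],[0,0,0]],[1,[0,0,0.53],[0,0,0]]]'
```

```text
t: 31.05
tcp_pos: [0.6044, -0.1735, 0.0845]
tool_rot: [0.957, -0.289, 0.0, 0.0]
force: [0.7, -0.4, -0.6]
finger_gap: 0.313
```

```bash
python3 -m inch '[[1,[0,0,0.01],[0,0,0]],[1,[0,0,0.015],[0,0,0]],[1,[0,0,0.015],[0,0,0]]]'
python3 -m inch '[[1,[0,0,0.005],[0,0,0]],[1,[0,0,0.005],[0,0,0]]]'
```

```text
t: 31.35
tcp_pos: [0.6044, -0.1735, 0.0831]
tool_rot: [0.957, -0.289, 0.0, 0.0]
force: [-0.4, 0.4, -0.1]
finger_gap: 0.312
t: 31.55
tcp_pos: [0.6045, -0.1735, 0.083]
tool_rot: [0.957, -0.289, 0.0, 0.0]
force: [-1.1, 1.0, 3.7]
finger_gap: 0.317
```

```bash
python3 -m inch '[[0.2,[0,0,0],[0,0,0]],[0,[0,0,0],[0,0,0]],[-0.2,[0,0,0],[0,0,0]],[-0.4,[0,0,0],[0,0,0]],[-0.4,[0,0,0],[0,0,0]],[-0.4,[0,0,0],[0,0,0]],[-0.4,[0,0,-0.1],[0,0,0]],[-0.4,[0,0,-0.3],[0,0,0]],[-0.4,[0,0,-0.5],[0,0,0]],[-0.4,[0,0,-0.8],[0,0,0]],[-0.4,[0,0,-1],[0,0,0]]]' >/dev/null
python3 -m inch '[[-0.4,[0,0,-0.3],[0,0,-0.02]],[-0.4,[0,0,-0.5],[0,0,-0.04]],[-0.4,[0,0,-0.57],[0,0,-0.06]],[-0.4,[0,0,-0.57],[0,0,-0.08]],[-0.4,[0,0,-0.57],[0,0,-0.0933]],[-0.4,[0,0,-0.57],[0,0,-0.0933]],[-0.4,[0,0,-0.57],[0,0,-0.0933]]]'
python3 look.py 15;python3 - <<'E'
from rects import *
W=np.load("pics/w15W.npy");p=cv2.imread("pics/w15.png")
rects(W,.604,-.173,.06,[(.066,.085),(.1,.116)])
bluerect(W,p,.604,-.173)
E
```

```text
t: 33.35
tcp_pos: [0.6043, -0.1734, 0.2398]
tool_rot: [1.0, -0.001, 0.0, 0.0]
force: [-0.9, 0.8, -0.7]
finger_gap: 0.7
[ 0.6042 -0.1734  0.2396] [ 0.684 -0.174  0.383]
0.066 0.085 1005 mean [ 0.6123 -0.1745  0.0739] rect [ 605.3 -173. ] [32.1 59.9] 49.6
0.1 0.116 740 mean [ 0.6064 -0.173   0.1099] rect [ 605.1 -173.2] [28.4 27.8] 7.8
blue 1405 [ 604.6 -172.6] [60.1 92.4] 49.5 circ ((604.3056640625, -172.5634765625), 54.197872161865234)
```

View pics/w15.png

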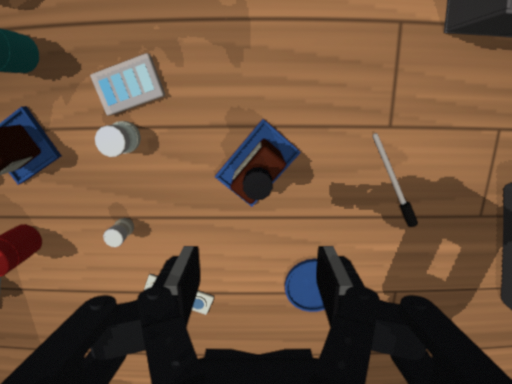

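The oblong bottle sits in the oblong tray (258,165), under 1 mm off and aligned to within 1°. Last is the round bottle on the tile.

```bash
python3 -m inch '[[-0.4,[-0.05,-0.13,0],[0,0,0]],[-0.4,[-0.16,-0.37,0],[0,0,0]],[-0.4,[-0.26,-0.63,0],[0,0,0]],[-0.4,[-0.36,-0.89,0],[0,0,0]]]' >/dev/null
python3 -m inch '[[-0.4,[-0.12,-0.3,0],[0,0,0]],[-0.4,[-0.25,-0.6,0],[0,0,0]],[-0.4,[-0.36,-0.89,0],[0,0,0]]]' >/dev/null
python3 -m inch '[[-0.4,[-0.12,-0.3,0],[0,0,0]],[-0.4,[-0.25,-0.6,0],[0,0,0]],[-0.4,[-0.36,-0.89,0],[0,0,0]]]' >/dev/null
python3 -m inch '[[-0.4,[-0.12,-0.3,0],[0,0,0]],[-0.4,[-0.25,-0.6,0],[0,0,0]],[-0.4,[-0.36,-0.89,0],[0,0,0]]]' >/dev/null
python3 -m inch '[[-0.4,[-0.12,-0.3,0],[0,0,0]],[-0.4,[-0.25,-0.6,0],[0,0,0]],[-0.4,[-0.33,-0.8,0],[0,0,0]],[-0.4,[-0.35,-0.88,0],[0,0,0]],[-0.4,[-0.35,-0.88,0],[0,0,0]],[-0.4,[-0.35,-0.88,0],[0,0,0]]]'
python3 look.py 16;python3 - <<'E'
from rects import *
W=np.load("pics/w16W.npy")
rects(W,.427,.27,.06,[(.07,.089),(.1,.116),(.12,.14)])
E
```

```text
t: 35.3
tcp_pos: [0.4254, 0.2701, 0.2393]
tool_rot: [1.0, -0.0, 0.0, 0.0]
force: [0.7, 0.5, -0.7]
finger_gap: 0.7
[0.4256 0.2698 0.2393] [0.505 0.27  0.382]
0.07 0.089 749 mean [0.4353 0.27   0.0795] rect [429.6 270.1] [37.9 44.8] 1.6
0.1 0.116 432 mean [0.4308 0.2699 0.1126] rect [425.9 270.1] [28.1 28.2] 84.3
0.12 0.14 337 mean [0.428  0.2699 0.1315] rect [426.2 270.1] [16.9 17.4] 21.0
```

```bash
python3 -m inch '[[-0.4,[0,0,0.1],[0,0,0]],[-0.4,[0,0,0.3],[0,0,0]],[-0.4,[0,0,0.55],[0,0,0]],[-0.4,[0,0,0.8],[0,0,0]],[-0.4,[0,0,1],[0,0,0]]]' >/dev/null
python3 -m inch '[[-0.4,[0,0,0.2],[0,0,0]],[-0.4,[0,0,0.4],[0,0,0]],[-0.4,[0,0,0.48],[0,0,0]],[-0.4,[0,0,0.525],[0,0,0]],[-0.4,[0,0,0.525],[0,0,0]],[-0.4,[0,0,0.525],[0,0,0]]]'
python3 look.py 17
```

```text
t: 36.45
tcp_pos: [0.4259, 0.2706, 0.0874]
tool_rot: [1.0, -0.0, 0.001, -0.0]
force: [0.3, 0.5, -0.0]
finger_gap: 0.701
[0.426  0.2707 0.0876] [0.505 0.27  0.231]
```

View pics/w17.png

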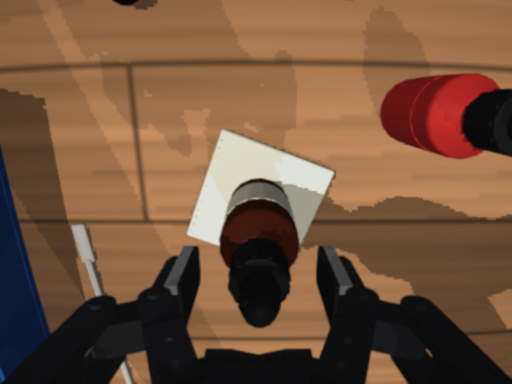

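Centred again, with the cap at (260,275). Grip, lift, and carry along y to the round tray.

```bash
python3 -m inch '[[0,[0,0,0.01],[0,0,0]],[0.5,[0,0,0.01],[0,0,0]],[1,[0,0,0.01],[0,0,0]],[1,[0,0,0.01],[0,0,0]],[1,[0,0,0.01],[0,0,0]],[1,[0,0,0.01],[0,0,0]],[1,[0,0,0.01],[0,0,0]],[1,[0,0,0.01],[0,0,0]]]' 40
python3 -m inch '[[1,[0,0,-0.02],[0,0,0]],[1,[0,0,-0.1],[0,0,0]],[1,[0,0,-0.25],[0,0,0]],[1,[0,0,-0.45],[0,0,0]],[1,[0,0,-0.65],[0,0,0]],[1,[0,0,-0.85],[0,0,0]],[1,[0,0,-1],[0,0,0]]]' >/dev/null
python3 -m inch '[[1,[0,0,-0.2],[0,0,0]],[1,[0,0,-0.4],[0,0,0]],[1,[0,0,-0.5],[0,0,0]],[1,[0,0,-0.53],[0,0,0]],[1,[0,0,-0.53],[0,0,0]]]'
python3 look.py 18
```

```text
t: 37.3
tcp_pos: [0.4256, 0.2706, 0.0864]
tool_rot: [1.0, 0.0, 0.0, -0.0]
force: [-1.1, -0.5, 5.5]
finger_gap: 0.314
t: 38.5
tcp_pos: [0.425, 0.2705, 0.2388]
tool_rot: [1.0, -0.0, -0.0, 0.0]
force: [-0.4, 0.5, -1.2]
finger_gap: 0.31
[0.4247 0.2704 0.2382] [0.505 0.27  0.382]
```

View pics/w18.png

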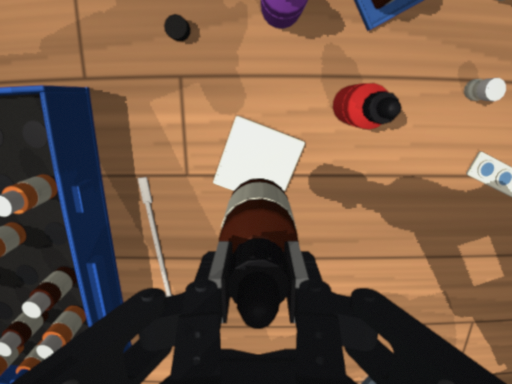

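```bash
python3 -m inch '[[1,[0,0.05,0],[0,0,0]],[1,[0,0.18,0],[0,0,0]],[1,[0,0.35,0],[0,0,0]],[1,[0,0.55,0],[0,0,0]],[1,[0,0.75,0],[0,0,0]],[1,[0,0.95,0],[0,0,0]]]' >/dev/null
python3 -m inch '[[1,[0,0.2,0],[0,0,0]],[1,[0,0.4,0],[0,0,0]],[1,[0,0.6,0],[0,0,0]],[1,[0,0.8,0],[0,0,0]],[1,[0,1,0],[0,0,0]]]' >/dev/null
python3 -m inch '[[1,[0,0.2,0],[0,0,0]],[1,[0,0.4,0],[0,0,0]],[1,[0,0.6,0],[0,0,0]],[1,[0,0.8,0],[0,0,0]],[1,[0,1,0],[0,0,0]]]' >/dev/null
python3 -m inch '[[1,[0,0.2,0],[0,0,0]],[1,[0,0.4,0],[0,0,0]],[1,[0,0.6,0],[0,0,0]],[1,[0,0.8,0],[0,0,0]],[1,[0,1,0],[0,0,0]]]' >/dev/null
python3 -m inch '[[1,[0,0.2,0],[0,0,0]],[1,[0,0.4,0],[0,0,0]],[1,[0,0.6,0],[0,0,0]],[1,[0,0.8,0],[0,0,0]],[1,[0,1,0],[0,0,0]]]'
python3 -m inch '[[1,[0,0.17,0],[0,0,0]],[1,[0,0.27,0],[0,0,0]],[1,[0,0.3,0],[0,0,0]],[1,[0,0.3,0],[0,0,0]],[1,[0,0.3,0],[0,0,0]]]'
python3 look.py 19
python3 - <<'E'
from rects import *
W=np.load("pics/w19W.npy");p=cv2.imread("pics/w19.png")
bluerect(W,p,.425,-.2547)
E
```

```text
t: 41.15
tcp_pos: [0.424, -0.2256, 0.2382]
tool_rot: [1.0, -0.0, -0.001, -0.0]
force: [0.7, -0.4, -1.1]
finger_gap: 0.316
t: 41.65
tcp_pos: [0.425, -0.2536, 0.2387]
tool_rot: [1.0, 0.0, -0.0, -0.0]
force: [0.6, -0.7, -1.8]
finger_gap: 0.313
[ 0.425  -0.2535  0.2387] [ 0.505 -0.254  0.382]
blue 2934 [ 431.9 -254.6] [83. 70.] 89.8 circ ((425.87860107421875, -254.81112670898438), 41.951751708984375)
```

View pics/w19.png

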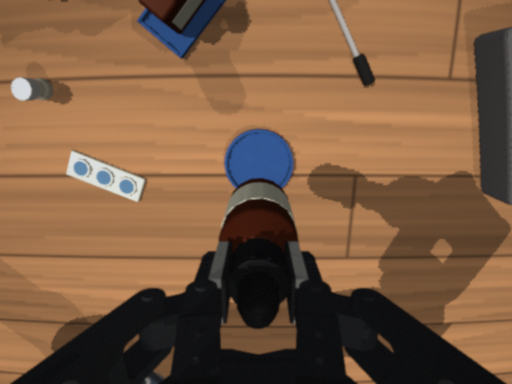

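```bash
python3 -m inch '[[1,[0,0.01,0.1],[0,0,0]],[1,[0.01,0.01,0.3],[0,0,0]],[1,[0.01,0.01,0.5],[0,0,0]],[1,[0.01,0.01,0.7],[0,0,0]],[1,[0.01,0.01,0.87],[0,0,0]],[1,[0.01,0.01,1],[0,0,0]]]' >/dev/null
python3 -m inch '[[1,[0,0,0.12],[0,0,0]],[1,[0,0,0.25],[0,0,0]],[1,[0,0,0.35],[0,0,0]],[1,[0,0,0.43],[0,0,0]],[1,[0,0,0.48],[0,0,0]],[1,[0,0,0.51],[0,0,0]],[1,[0,0,0.53],[0,0,0]],[1,[0,0,0.54],[0,0,0]],[1,[0,0,0.55],[0,0,0]],[1,[0,0,0.55],[0,0,0]]]'
python3 -m inch '[[1,[0,0,0.005],[0,0,0]],[1,[0,0,0.01],[0,0,0]],[1,[0,0,0.01],[0,0,0]]]'
```

```text
t: 43.3
tcp_pos: [0.4263, -0.2555, 0.084]
tool_rot: [1.0, -0.0, 0.0, 0.0]
force: [0.0, -0.2, -0.9]
finger_gap: 0.313
t: 43.6
tcp_pos: [0.4263, -0.2554, 0.0828]
tool_rot: [1.0, -0.0, 0.0, 0.0]
force: [-0.4, 0.2, -0.9]
finger_gap: 0.315
```

```bash
python3 -m inch '[[1,[0,0,0.005],[0,0,0]],[1,[0,0,0.005],[0,0,0]]]'
python3 -m inch '[[1,[0,0,0.005],[0,0,0]],[1,[0,0,0.005],[0,0,0]]]'
```

```text
t: 43.8
tcp_pos: [0.4264, -0.2555, 0.0824]
tool_rot: [1.0, -0.0, 0.0, 0.0]
force: [1.0, -0.1, 0.7]
finger_gap: 0.313
t: 44.0
tcp_pos: [0.4264, -0.2556, 0.0824]
tool_rot: [1.0, -0.0, 0.0, 0.0]
force: [-1.2, 1.1, 4.7]
finger_gap: 0.319
```

Contact. Releasing and backing off.

```bash
python3 -m inch '[[0.2,[0,0,0],[0,0,0]],[0,[0,0,0],[0,0,0]],[-0.2,[0,0,0],[0,0,0]],[-0.4,[0,0,0],[0,0,0]],[-0.4,[0,0,0],[0,0,0]],[-0.4,[0,0,0],[0,0,0]],[-0.4,[0,0,-0.1],[0,0,0]],[-0.4,[0,0,-0.3],[0,0,0]],[-0.4,[0,0,-0.5],[0,0,0]],[-0.4,[0,0,-0.8],[0,0,0]],[-0.4,[0,0,-1],[0,0,0]]]' >/dev/null
python3 -m inch '[[-0.4,[0,0,-0.3],[0,0,0]],[-0.4,[0,0,-0.6],[0,0,0]],[-0.4,[0,0,-0.75],[0,0,0]],[-0.4,[0,0,-0.75],[0,0,0]],[-0.4,[0,0,-0.75],[0,0,0]]]'
python3 look.py 20;python3 - <<'E'
from rects import *
W=np.load("pics/w20W.npy");p=cv2.imread("pics/w20.png")
rects(W,.425,-.2547,.06,[(.066,.085),(.1,.112),(.115,.14)])
bluerect(W,p,.425,-.2547)
p,d=snapshot("scene");cv2.imwrite("pics/scene20.png",p)
E
```

```text
t: 45.6
tcp_pos: [0.4259, -0.2551, 0.257]
tool_rot: [1.0, -0.0, 0.0, 0.0]
force: [0.1, -0.2, -0.4]
finger_gap: 0.701
[ 0.4256 -0.2548  0.2562] [ 0.506 -0.256  0.4  ]
0.066 0.085 659 mean [ 0.436  -0.2562  0.0755] rect [ 430.3 -256.2] [38.2 44.7] 5.0
0.1 0.112 359 mean [ 0.4309 -0.2563  0.1094] rect [ 427.  -256.6] [28.  27.9] 0.6
0.115 0.14 293 mean [ 0.429  -0.2564  0.1274] rect [ 427.6 -256.4] [16.  17.3] 11.8
blue 1536 [ 426.9 -254. ] [79.9 81.8] 5.4 circ ((425.7115173339844, -254.379150390625), 41.664878845214844)
```

View pics/w20.png

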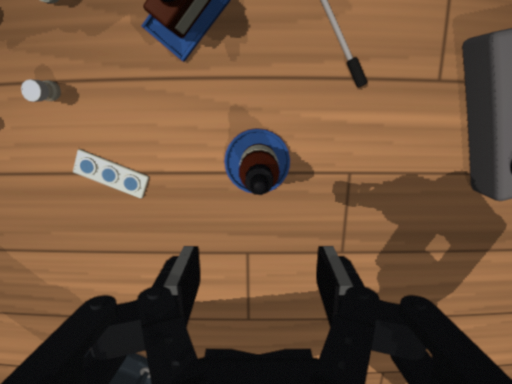

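View pics/scene20.png

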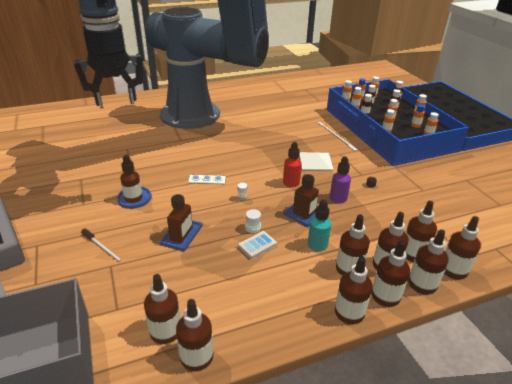

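All three bottles are upright in their own trays: round at (132,185), oblong at (180,225) and square at (305,202). The spot plate, vial and jar look where they were. The gripper is clear and at rest, so I'm handing in.

```bash
python3 -c "
from station import *
print(sign_off())"
```

```text
the job is handed in; nothing more can be done
None
```

I moved the round bottle to the middle of the white tile and let go. Then I put the square bottle in the square tray, the oblong bottle in the oblong tray, and the round bottle from the tile into the round tray. I handed in at about 46 s.

My last wrist-camera checks, each taken right after that bottle was set down, showed:

| Bottle | Distance from tray middle | Alignment with tray |
|---|---|---|
| Square | 1–2 mm | about 1.5° |
| Oblong | about 1 mm | within 1° on its long side |
| Round | about 2–3 mm | not applicable |

- **Uprightness:** in the final scene picture all three bottles stand upright and released, with the gripper clear above.
- **Loose items:** the spot plate, jar and vial look unmoved in that picture. I judged this by eye and did not measure it.
- **Measurements that disagreed:** the first readings from the fixed cameras differed by up to about 5 mm, so I used the wrist camera close up for the final positions. No check failed.

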